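# Load a hub under the sprung leaf of a drill jig

## Task

Load the brass hub that stands on the bed of the drill jig: with one fingertip press the red thumb bar down and keep it down so that the sprung leaf stands open, and meanwhile with the other fingertip slide the hub along the bed under the leaf until it is fully home in the V-stop. Then let the bar up so that the leaf closes flat on the hub. Slide the hub only, without lifting or tipping it, and leave the other things on the bench where they are.

Things in the scene. Friction and masses are not known exactly. Their poses are not given: they have to be found in the camera images.
- hub: the loose turned brass hub (plain disc), 50 mm diameter, 34 mm high, about 0.5 kg, standing upright on the dark steel bed of the jig between two guide rails, in front of the leaf. Origin at the centre of its underside, z up.
- nest (a point): Point on the jig's bed, 8 mm above the bench, where the hub's underside centre lies when home in the V-stop. The jig is fixed. Axes: x loading direction (open end to V-stop), y across towards the hinge and red thumb bar, z up. Mm in this frame: bed x -145 to 55, y -43 to 45; rails 12 high, inner faces at y +-26, x -142 to 0; V-stop 18 high, its two 45 degree faces touch the hub at x 18.
- hinge (a point): Point on the leaf's hinge pin, which lies along the nest's x axis, 34 mm from the nest towards +y and 46 mm above the bench; axes as the nest's. The pin is carried by two ears, up to 53 mm above the bench, at x -25 to -17 and 35 to 43, y 27 to 41 mm of the nest frame.
- leaf (a joint): Angle (rad) of the spring-closed leaf about the hinge: 0 closed (it hangs 0.2 below level and blocks the hub's way), 0.20 level, flat on a seated hub, 0.55 fully open at its stop; above 0.25 the hub passes freely. Metal parts are oiled (friction 0.3). Pressing the thumb bar raises the value; 5 to 12 N on it holds the leaf open; let go, the spring shuts it.
- thumb_bar (a point): Centre of the top face of the red thumb bar, a flat plate 118 mm long (nest frame x -85 to 33), 30 wide, 4 thick, one piece with the leaf. It lies 35 mm outward of the hinge pin and, at level, 12 below it. Axes: x along the bar (loading direction), y outward, z the face's normal. Centre 41 mm above the bench when closed, 34 at level, 23 fully open (then sloping 0.35 rad down outward).
- bushing (a point): Centre of the dark steel drill bushing (24 mm wide, 8 mm proud) at the underside of the leaf, an aluminium plate 8 mm thick, 48 mm long (nest frame x -15 to 33), that reaches from the hinge across the bed to 34 mm beyond the nest's centre line. Over the nest when level; the leaf's free edge and the bushing stay below 80 mm above the bench when open.
- drilled_1: drilled brass hub (8 mm bore), 50 mm diameter, 34 mm high, in the shallow white tray to the right: a bystander. Origin at the centre of its underside.
- drilled_2: second drilled hub in the tray, a bystander.
- drilled_3: third drilled hub in the tray, a bystander.
- file: flat file with beech handle, 260 mm long, on the left: a bystander. Origin under its middle.
- tape: roll of black insulating tape, 59 mm diameter, 19 mm high, on the left: a bystander.
Not all that is in view belongs to the job. Leave any green look-alike of the hub alone.

How it is judged:
On the way, in this order (a step that is already met when the one before it is completed fails the run):
1. a finger holds the leaf open while the hub is still in front of it (value of joint leaf above 0.25 rad and contact force between the fingers and leaf above 0.5 N and x of hub in the frame of nest below -0.045 m), for 0.2 s.
2. the hub is home in the V-stop while a finger still holds the leaf open (value of joint leaf above 0.22 rad and contact force between the fingers and leaf above 0.5 N and horizontal distance between hub and nest below 0.003 m), for 0.1 s.
At the end, for the whole second after the job is handed in: The hub stands upright on the bed in the V-stop, its centre within 3 mm of the nest's, at rest, and the leaf lies flat on it (leaf 0.16 to 0.24 rad) pressing it down by its spring (horizontal distance between hub and nest below 0.003 m and z of hub in the frame of nest below 0.003 m and angle between hub's own z axis and vertical below 0.05 rad and value of joint leaf between 0.16 and 0.24 rad and contact force between leaf and hub above 0.5 N and linear speed of hub below 0.01 m/s); the robot touches nothing.
It fails at once if the hub is lifted off the bed (z of hub in the frame of nest above 0.008 m).
It fails at once if the hub is tipped (angle between hub's own z axis and vertical above 0.3 rad).
It fails at once if another thing on the bench is disturbed (distance of any of drilled_1, drilled_2, drilled_3, file, tape from where it was at the start of the episode above 0.02 m).
It also fails if it takes over 40 s, if anything falls off the work surface, if the arm or the gripper's body presses on something with over 40 N, if the wrist force passes 120 N, or if a joint passes its speed limit or range.

## Robot

A 7-joint arm with a two-finger parallel gripper is mounted at the origin on a cart in front of the work surface, level with it; the furniture and walls round the work are solid. World frame = base frame: x ahead of the robot, y to its left, z up, the work surface at z = 0. Lengths are in m, angles in rad, forces in N, time in s.
With the tool pointing down it reaches from about 0.4 to 0.9 m from the base axis. Payload 5.5 kg.
Tool frame: the origin (TCP) lies on the centre line of the jaws, within the pads' length; the fingertips stand 14 mm ahead of it and the grasp point (between the pads) lies 5 mm behind it (manip.tip_extent is the distance from the TCP to the fingertips, in m); x points along the fingers, z is the direction in which the jaws open and shut, and the axes are right-handed (so a half turn about x gives the same grasp; the last joint's range is limited). The gripper opens to 92 mm and grips with 3 to 60 N. Pads are 19 mm wide; open, the fingers measure 130 mm over their backs; the gripper's body (75 mm by 190 mm) begins 47 mm behind the grasp point.
Start: joints at [1.532, 0.501, -0.427, 1.55, 0.221, 1.138, -0.21], TCP at [0.193, -0.621, 0.241] pointing down, gripper open.
Joint ranges: [-2.88, 2.88], [-0.31, 2.03], [-1.54, 1.56], [0.2, 2.42], [-1.41, 4.55], [0.19, 2.02], [-2.57, 2.57]. Speed limits (rad/s): [2.57, 2.57, 3.14, 3.14, 3.14, 3.14, 3.14].

## Interface

Orientations are given as a 3x3 rotation matrix whose columns are the frame's x, y, z axes.
In Python, from plant import manip gives the robot as it stands.
- The arm moves only by the shell command python3 -m creep 'ROWS' [FORCE]. ROWS is JSON, a list of rows, each an object of numbers: "tx", "ty", "tz": the shift along the world's x, y, z each as a share of 0.25 m, from -1 to 1; "ax", "ay", "az": the turn, a rotation vector about the world's x, y, z each as a share of pi/2 rad, from -1 to 1; "gripper": the gripper command: -1 is shut, 1 is fully open, values between are in proportion. In form: [{"tx": .., "ty": .., "tz": .., "ax": .., "ay": .., "az": .., "gripper": ..}, ...]. A call has 1 to 10 rows; each row shifts and turns the commanded pose from where the row before left it; what a row does not reach is not made up. A row lasts 1/8 s, in which the tool goes at most 62.5 mm and 10.7 degrees, less where a joint would pass 70% of its speed; a pose out of reach is approached as far as the arm can. A call with a number of a shift or a turn outside -1 to 1 is refused whole. A call with a gripper value outside its range is refused whole. The fingers move at their own pace and stop on an object; FORCE is the grip in N (left out, the last holds). Time passes only in rows, so rows that do not move let the fingers close. It gives the time, the measured TCP pose, the force and the opening at its end, in the units of the state.
- manip.get_obs(): the state, without advancing time (a new reading comes with each control period).
- manip.grab_frame(name): name is "side" or "top"; returns the picture (384x512x3 uint8, red, green, blue); there is no depth.
- manip.get_calibration(name): a dict with "fx", "fy", "cx", "cy" (pixels), "extrinsics" (4x4, takes a point from world to camera coordinates). Camera axes: x right, y down, z forward; pixel columns grow to the right and rows downward; lengths in m; the calibration is good to about 2 mm. A picture is of the moment at which its call begins. get_calibration takes no time and is no camera call.
- manip.hand_in(): hands the job in, once; it reports no verdict.
The state is a dict: "clock": time; "q": joint angles; "dq": joint speeds; "tau": joint torques, N m; "tcp_pos": TCP position; "ee_rot": TCP orientation; "contact_force": force on the tool from outside, world axes, zero at the start; "torque": the same for the moment, N m; "gripper_width": opening from 0.0 (shut) to 1.0 (fully open).
Only numpy, scipy, OpenCV 4.12 (cv2) and the standard library are available. Lean on these libraries where they do the work, as an engineer would, in place of code of your own. Each camera call takes 0.05 s, during which the arm holds its last target.

## Working session

There is one attempt and no reset: what is moved stays moved. The work goes in short steps, Python scripts to look and compute and a shell command to move; the robot and the scene stay as the last step left them, time stands still between calls to the robot, and variables do not carry over. Pictures are saved under pics/ and viewed, and the job is handed in when it is done.

```bash
ls; mkdir -p pics
python3 - <<'E'
from plant import manip
import cv2
for n in("side","top"):
    f=manip.grab_frame(n); cv2.imwrite(f"pics/{n}0.png",f[:,:,::-1])
    c=manip.get_calibration(n); print(n,c)
o=manip.get_obs()
for k in o: print(k,o[k])
print(manip.tip_extent)
E
```

```text
pics
side {'fx': 380.67567930494323, 'fy': 380.67567930494323, 'cx': 257.8326687465148, 'cy': 184.7623423090494, 'extrinsics': array([[-0.90501843, -0.42485842,  0.02090354,  0.51592951],
       [-0.24036013,  0.47022578, -0.84918474,  0.13953332],
       [ 0.35095391, -0.77355222, -0.52768202,  0.87199818],
       [ 0.        ,  0.        ,  0.        ,  1.        ]])}
top {'fx': 422.419269077041, 'fy': 422.419269077041, 'cx': 245.94857077698873, 'cy': 194.47523979148633, 'extrinsics': array([[-2.12063115e-02, -9.99772059e-01, -2.47446975e-03,
         7.08194534e-02],
       [-9.85663215e-01,  2.13212984e-02, -1.67372127e-01,
         5.11628301e-01],
       [ 1.67386735e-01, -1.11035165e-03, -9.85890688e-01,
         1.17199525e+00],
       [ 0.00000000e+00,  0.00000000e+00,  0.00000000e+00,
         1.00000000e+00]])}
clock 0.1
q [ 1.53220915  0.50176109 -0.42681714  1.55136787  0.22080152  1.13827357
 -0.21028843]
dq [-1.61296820e-03 -9.99128625e-04 -9.22379836e-04 -2.94041631e-03
  1.05201808e-05  1.15760536e-03 -4.94158351e-04]
tau [-1.14908061e-02 -5.67872429e+01 -5.83840325e+00 -2.79915565e+01
 -6.90827658e-02  2.41468992e-02  4.60464008e-06]
tcp_pos [ 0.19298556 -0.62004907  0.23976917]
ee_rot [[-4.55505454e-04  9.54784999e-01  2.97296818e-01]
 [ 1.69529899e-03  2.97297159e-01 -9.54783497e-01]
 [-9.99998459e-01  6.90979052e-05 -1.75406652e-03]]
contact_force [-0.59686588  0.37010839 -0.77642625]
torque [-0.03204141 -0.05142478  0.02297481]
gripper_width 1.0011775217009646
0.014
```

View pics/side0.png

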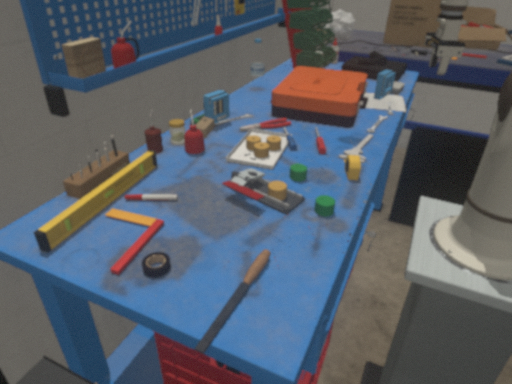

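View pics/top0.png

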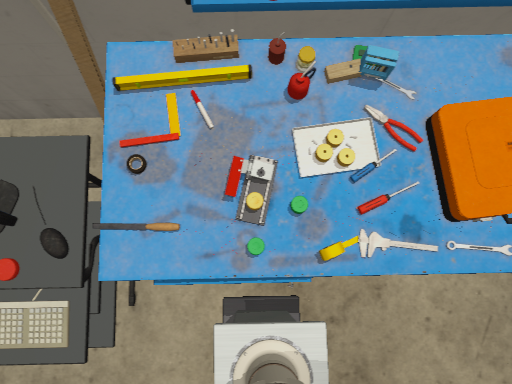

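The side view shows the jig at (265,190), with the brass hub at (277,187) and the red bar at (240,190). The top view shows the hub at (255,200), the red bar at (234,176) and the leaf/hinge at (262,168).

Candidates in the top view:
- brass disc at (255,200), on the dark bed: this one fits the description
- tray hubs at (335,137), (324,153) and (346,156): drilled bystanders
- green discs at (299,204) and (256,246): look-alikes
- yellow-lidded jar at (307,57)

Next is a close crop to check the choice.

Run:
```python
import cv2
f=cv2.imread("pics/top0.png"); cv2.imwrite("pics/top0c.png",cv2.resize(f[145:235,215:315],None,fx=6,fy=6,interpolation=cv2.INTER_CUBIC))
f=cv2.imread("pics/side0.png"); cv2.imwrite("pics/side0c.png",cv2.resize(f[155:225,215:315],None,fx=7,fy=7,interpolation=cv2.INTER_CUBIC))
```

```text
(no output)
```

View pics/top0c.png

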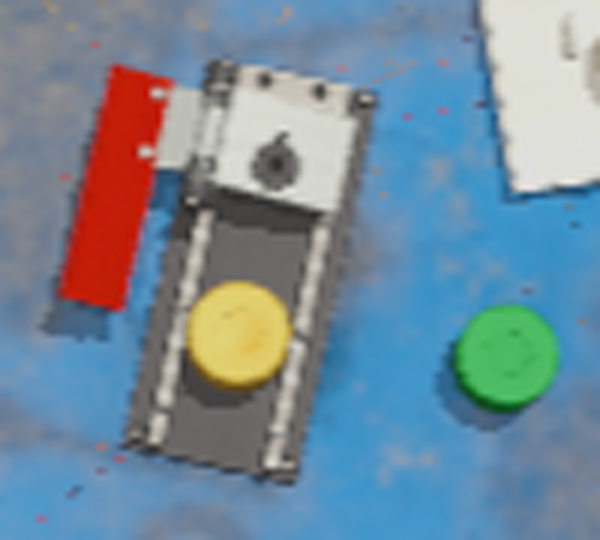

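View pics/side0c.png

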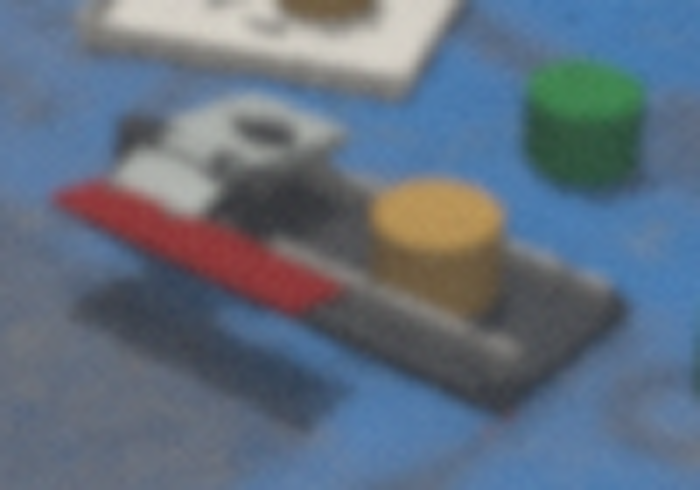

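The crop confirms it: a plain brass disc on the dark bed, between the rails and in front of the leaf. Next I measure the positions.

```bash
cat > h.py <<'E'
import numpy as np,cv2
from plant import manip
def ray(n,uv,z):
    c=manip.get_calibration(n);E=c["extrinsics"];R,t=E[:3,:3],E[:3,3]
    d=R.T@np.array([(uv[0]-c["cx"])/c["fx"],(uv[1]-c["cy"])/c["fy"],1]);o=-R.T@t
    return o+d*(z-o[2])/d[2]
def proj(n,p):
    c=manip.get_calibration(n);E=c["extrinsics"];q=E[:3,:3]@p+E[:3,3]
    return np.array([c["fx"]*q[0]/q[2]+c["cx"],c["fy"]*q[1]/q[2]+c["cy"]])
def blob(img,lo,hi,box):
    hsv=cv2.cvtColor(img,cv2.COLOR_BGR2HSV);m=cv2.inRange(hsv,lo,hi)
    b=np.zeros_like(m);x0,y0,x1,y1=box;b[y0:y1,x0:x1]=m[y0:y1,x0:x1]
    cs,_=cv2.findContours(b,cv2.RETR_EXTERNAL,cv2.CHAIN_APPROX_NONE)
    return max(cs,key=cv2.contourArea)
E
python3 - <<'E'
from h import *
f=cv2.imread("pics/top0.png")
c=blob(f,(0,150,90),(8,255,255),(215,145,250,205))
print("bar",cv2.minAreaRect(c),cv2.contourArea(c))
box=cv2.boxPoints(cv2.minAreaRect(c))
P=np.array([ray("top",p,.041)[:2] for p in box]);print(P)
m=cv2.moments(c);bc=ray("top",(m['m10']/m['m00'],m['m01']/m['m00']),.041);print("bar centre",bc)
e=[P[1]-P[0],P[2]-P[1]];print([np.linalg.norm(x) for x in e]);l=max(e,key=np.linalg.norm)
l=l*np.sign(l[0]);yaw=np.arctan2(l[1],l[0]);print("yaw",yaw)
# bed corners (crop px /6 + offset), base z=.008
for nm,(u,v),z in [("bed frontL",(127,445),.008),("bed frontR",(292,483),.008),("bed backR",(372,95),.02)]:
    print(nm,ray("top",(u/6+215-.4,v/6+145-.4),z)[:2])
c=blob(f,(18,90,120),(32,255,255),(240,185,270,215))
(ce,r)=cv2.minEnclosingCircle(c);print("hub px",ce,r)
m=cv2.moments(c)
H=ray("top",(m['m10']/m['m00'],m['m01']/m['m00']),.040);print("hub",H)
for yw in(yaw,):
    R=np.array([[np.cos(yw),-np.sin(yw)],[np.sin(yw),np.cos(yw)]])
    nest=bc[:2]-R@[-.026,.0707];print("nest from bar",nest,"hub in nest",R.T@(H[:2]-nest))
E
```

```text
bar ((233.8876190185547, 175.82022094726562), (10.643349647521973, 39.12555694580078), 12.994616508483887) 336.0
[[0.51706173 0.1221919 ]
 [0.62976249 0.09500329]
 [0.62188665 0.06478927]
 [0.50942136 0.09241116]]
bar centre [0.56761793 0.0946492  0.041     ]
[np.float64(0.1159339581559985), np.float64(0.031223639894201353)]
yaw -0.23672285645607535
bed frontL [0.44740471 0.09119474]
bed frontR [0.42707078 0.01108994]
bed backR [ 0.61761621 -0.03345032]
hub px (254.61363220214844, 200.22727966308594) 8.986005783081055
hub [0.49665404 0.03580267 0.04      ]
nest from bar [0.5763124  0.01982342] hub in nest [-0.08118425 -0.00314772]
```

```bash
python3 -m creep '[{"tx":0.12,"ty":0.17,"gripper":0.52},{"tx":0.14,"ty":0.19,"gripper":0.52},{"tx":0.14,"ty":0.19,"gripper":0.52},{"tx":0.14,"ty":0.19,"az":-0.11,"gripper":0.52},{"tx":0.14,"ty":0.19,"az":-0.11,"gripper":0.52},{"tx":0.06,"ty":0.2,"az":-0.11,"gripper":0.52},{"tx":0.06,"ty":0.2,"az":-0.11,"gripper":0.52},{"tx":0.06,"ty":0.2,"az":-0.11,"gripper":0.52}]'
python3 - <<'E'
from h import *
o=manip.get_obs();z=o["ee_rot"][:,2];print(o["clock"],o["tcp_pos"],np.degrees(np.arctan2(z[1],z[0])),o["ee_rot"][:,0],o["gripper_width"])
E
```

```text
0.1 [ 0.19298556 -0.62004907  0.23976917] -72.70465670035689 [-4.55505454e-04  1.69529899e-03 -9.99998459e-01] 1.0011775217009646$[0]: bad value
```

```bash
python3 -m creep '[{"tx":0.12,"ty":0.17,"tz":0,"ax":0,"ay":0,"az":0,"gripper":0.52},{"tx":0.14,"ty":0.19,"tz":0,"ax":0,"ay":0,"az":0,"gripper":0.52},{"tx":0.14,"ty":0.19,"tz":0,"ax":0,"ay":0,"az":0,"gripper":0.52},{"tx":0.14,"ty":0.19,"tz":0,"ax":0,"ay":0,"az":-0.11,"gripper":0.52},{"tx":0.14,"ty":0.19,"tz":0,"ax":0,"ay":0,"az":-0.11,"gripper":0.52},{"tx":0.06,"ty":0.2,"tz":0,"ax":0,"ay":0,"az":-0.11,"gripper":0.52},{"tx":0.06,"ty":0.2,"tz":0,"ax":0,"ay":0,"az":-0.11,"gripper":0.52},{"tx":0.06,"ty":0.2,"tz":0,"ax":0,"ay":0,"az":-0.11,"gripper":0.52}]'
python3 - <<'E'
from h import *
o=manip.get_obs();z=o["ee_rot"][:,2];print(o["clock"],o["tcp_pos"],np.degrees(np.arctan2(z[1],z[0])),o["ee_rot"][:,0],o["gripper_width"])
E
```

```text
clock: 1.1
tcp_pos: [0.4084, -0.2363, 0.2405]
ee_rot: [[-0.0, 0.843, -0.538], [0.0, -0.538, -0.843], [-1.0, -0.0, 0.0]]
contact_force: [0.7, -0.1, -0.6]
gripper_width: 0.758
1.1 [ 0.40835015 -0.23629845  0.24054183] -122.53155798591278 [-2.27136417e-04  6.12142342e-05 -9.99999972e-01] 0.7582772106164559
```

```bash
python3 -m creep '[{"tx":0.055,"ty":0.206,"tz":0,"ax":0,"ay":0,"az":-0.107,"gripper":0.52},{"tx":0.055,"ty":0.206,"tz":0,"ax":0,"ay":0,"az":-0.107,"gripper":0.52},{"tx":0.055,"ty":0.206,"tz":0,"ax":0,"ay":0,"az":0,"gripper":0.52},{"tx":0.055,"ty":0.206,"tz":-0.1,"ax":0,"ay":0,"az":0,"gripper":0.52},{"tx":0.055,"ty":0.206,"tz":-0.1,"ax":0,"ay":0,"az":0,"gripper":0.52},{"tx":0.055,"ty":0.206,"tz":-0.12,"ax":0,"ay":0,"az":0,"gripper":0.52},{"tx":0,"ty":0,"tz":-0.12,"ax":0,"ay":0,"az":0,"gripper":0.52},{"tx":0,"ty":0,"tz":0,"ax":0,"ay":0,"az":0,"gripper":0.52}]'
python3 - <<'E'
from h import *
for n in("side","top"):
    f=manip.grab_frame(n)[:,:,::-1]; cv2.imwrite(f"pics/{n}1.png",f)
    x0,y0=(205,130) if n=="side" else (200,140)
    cv2.imwrite(f"pics/{n}1c.png",cv2.resize(f[y0:y0+100,x0:x0+120],None,fx=5,fy=5,interpolation=cv2.INTER_CUBIC))
o=manip.get_obs();z=o["ee_rot"][:,2];print(o["clock"],o["tcp_pos"],np.degrees(np.arctan2(z[1],z[0])),o["gripper_width"],o["contact_force"])
E
```

```text
clock: 2.1
tcp_pos: [0.4717, 0.0131, 0.1556]
ee_rot: [[-0.018, 0.63, -0.777], [0.011, -0.777, -0.63], [-1.0, -0.02, 0.007]]
contact_force: [-0.2, -0.2, -0.1]
gripper_width: 0.755
2.2 [0.47386002 0.01190946 0.1577744 ] -141.1356279844767 0.7580080067695426 [0.71265351 0.47861345 0.32428629]
```

View pics/side1c.png

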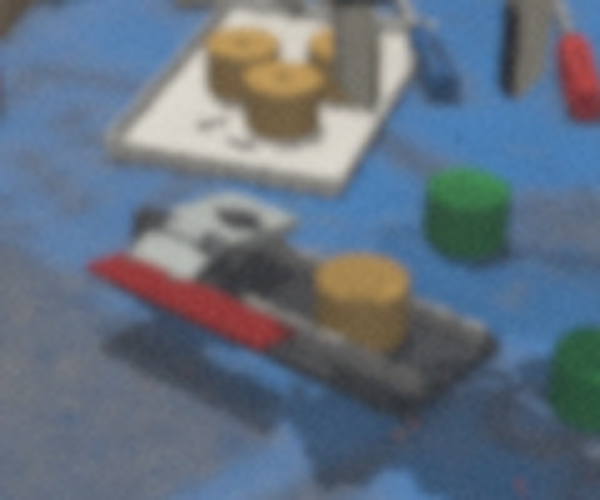

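View pics/top1c.png

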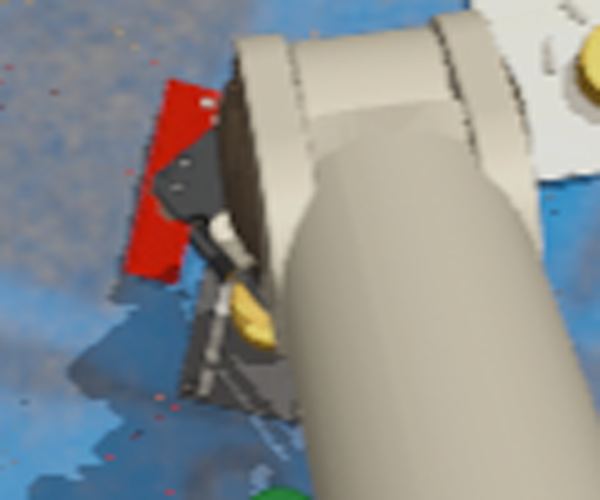

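The fingers are still about 60 mm to the right of the jig (side view: tips at crop (360,90) and (520,85)). The rows were cut short, so I continue more slowly.

```bash
python3 -m creep '[{"tx":0.017,"ty":0.06,"tz":0,"ax":0,"ay":0,"az":0,"gripper":0.52},{"tx":0.017,"ty":0.06,"tz":0,"ax":0,"ay":0,"az":0,"gripper":0.52},{"tx":0.017,"ty":0.06,"tz":0,"ax":0,"ay":0,"az":0,"gripper":0.52},{"tx":0.017,"ty":0.06,"tz":0,"ax":0,"ay":0,"az":0,"gripper":0.52},{"tx":0,"ty":0,"tz":0,"ax":0,"ay":0,"az":0,"gripper":0.52},{"tx":0,"ty":0,"tz":0,"ax":0,"ay":0,"az":0,"gripper":0.52}]'
python3 - <<'E'
from h import *
for n in("side",):
    f=manip.grab_frame(n)[:,:,::-1]; cv2.imwrite(f"pics/{n}2.png",f)
    x0,y0=(205,130) if n=="side" else (200,140)
    cv2.imwrite(f"pics/{n}2c.png",cv2.resize(f[y0:y0+100,x0:x0+120],None,fx=5,fy=5,interpolation=cv2.INTER_CUBIC))
o=manip.get_obs();z=o["ee_rot"][:,2];print(o["clock"],o["q"],o["tcp_pos"],np.degrees(np.arctan2(z[1],z[0])),o["ee_rot"],o["gripper_width"],o["contact_force"])
E
```

```text
clock: 2.95
tcp_pos: [0.4913, 0.071, 0.1582]
ee_rot: [[-0.012, 0.626, -0.779], [0.012, -0.779, -0.626], [-1.0, -0.016, 0.002]]
contact_force: [-0.1, -0.2, -0.2]
gripper_width: 0.76
3.0 [-0.34954812  0.31219804  0.18999991  2.01506056 -0.09691074  0.83166876
 -2.56749712] [0.4911418  0.07085852 0.15802273] -141.2328247428444 [[-0.01183101  0.62604718 -0.77969543]
 [ 0.01171462 -0.77960971 -0.62615611]
 [-0.99986139 -0.01654189  0.00188967]] 0.7620908618122738 [-0.29647583 -0.39701037 -0.14060571]
```

View pics/side2c.png

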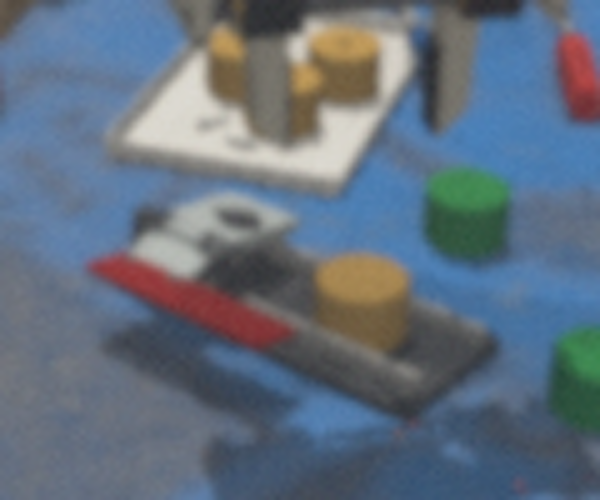

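Joint 7 is at its limit, so I turn the tool half a turn the other way, which gives the same finger line.

```bash
python3 -m creep '[{"tx":0,"ty":0,"tz":0,"ax":0,"ay":0,"az":0.11,"gripper":0.52},{"tx":0,"ty":0,"tz":0,"ax":0,"ay":0,"az":0.11,"gripper":0.52},{"tx":0,"ty":0,"tz":0,"ax":0,"ay":0,"az":0.11,"gripper":0.52},{"tx":0,"ty":0,"tz":0,"ax":0,"ay":0,"az":0.11,"gripper":0.52},{"tx":0,"ty":0,"tz":0,"ax":0,"ay":0,"az":0.11,"gripper":0.52},{"tx":0,"ty":0,"tz":0,"ax":0,"ay":0,"az":0.11,"gripper":0.52},{"tx":0,"ty":0,"tz":0,"ax":0,"ay":0,"az":0.11,"gripper":0.52},{"tx":0,"ty":0,"tz":0,"ax":0,"ay":0,"az":0.11,"gripper":0.52},{"tx":0,"ty":0,"tz":0,"ax":0,"ay":0,"az":0.11,"gripper":0.52},{"tx":0,"ty":0,"tz":0,"ax":0,"ay":0,"az":0.11,"gripper":0.52}]'
python3 -m creep '[{"tx":0,"ty":0,"tz":0,"ax":0,"ay":0,"az":0.11,"gripper":0.52},{"tx":0,"ty":0,"tz":0,"ax":0,"ay":0,"az":0.11,"gripper":0.52},{"tx":0,"ty":0,"tz":0,"ax":0,"ay":0,"az":0.11,"gripper":0.52},{"tx":0,"ty":0,"tz":0,"ax":0,"ay":0,"az":0.11,"gripper":0.52},{"tx":0,"ty":0,"tz":0,"ax":0,"ay":0,"az":0.11,"gripper":0.52},{"tx":0,"ty":0,"tz":0,"ax":0,"ay":0,"az":0.11,"gripper":0.52},{"tx":0,"ty":0,"tz":0,"ax":0,"ay":0,"az":0.11,"gripper":0.52},{"tx":0,"ty":0,"tz":0,"ax":0,"ay":0,"az":0.11,"gripper":0.52},{"tx":0,"ty":0,"tz":0,"ax":0,"ay":0,"az":0,"gripper":0.52}]'
python3 - <<'E'
from h import *
o=manip.get_obs();z=o["ee_rot"][:,2];print(o["clock"],o["q"],o["tcp_pos"],np.degrees(np.arctan2(z[1],z[0])),o["ee_rot"],o["gripper_width"],o["contact_force"])
E
```

```text
clock: 4.25
tcp_pos: [0.4911, 0.0708, 0.1578]
ee_rot: [[-0.009, 0.668, 0.744], [-0.014, 0.744, -0.668], [-1.0, -0.017, 0.003]]
contact_force: [-0.1, 0.1, 0.3]
gripper_width: 0.76
clock: 5.38
tcp_pos: [0.491, 0.0708, 0.1577]
ee_rot: [[0.012, -0.6, 0.8], [-0.012, 0.8, 0.6], [-1.0, -0.017, 0.002]]
contact_force: [-0.3, 0.7, -0.3]
gripper_width: 0.758
5.375 [ 0.12277284  0.32358334 -0.38597666  2.01543156  0.18374041  0.82458782
  0.27405911] [0.49104826 0.07075946 0.15774462] 36.86568756760022 [[ 0.01199319 -0.59982435  0.80004182]
 [-0.01202652  0.79995496  0.59993952]
 [-0.99985575 -0.01681691  0.00238022]] 0.758408887140143 [-0.32116995  0.72875893 -0.26121245]
```

```bash
python3 -m creep '[{"tx":0,"ty":0.01,"tz":-0.08,"ax":0.0076,"ay":0.0076,"az":0.014,"gripper":0.52},{"tx":0,"ty":0,"tz":-0.1,"ax":0,"ay":0,"az":0,"gripper":0.52},{"tx":0,"ty":0,"tz":-0.1,"ax":0,"ay":0,"az":0,"gripper":0.52},{"tx":0,"ty":0,"tz":-0.05,"ax":0,"ay":0,"az":0,"gripper":0.52},{"tx":0,"ty":0,"tz":0,"ax":0,"ay":0,"az":0,"gripper":0.52},{"tx":0,"ty":0,"tz":0,"ax":0,"ay":0,"az":0,"gripper":0.52}]'
python3 - <<'E'
from h import *
o=manip.get_obs();z=o["ee_rot"][:,2];x=o["ee_rot"][:,0];print(o["clock"],o["tcp_pos"],np.degrees(np.arctan2(z[1],z[0])),x,o["gripper_width"],o["contact_force"])
f=manip.grab_frame("side")[:,:,::-1].copy()
x0,y0=205,130
g=cv2.resize(f[y0:y0+100,x0:x0+120],None,fx=6,fy=6,interpolation=cv2.INTER_CUBIC)
t=o["tcp_pos"]+.014*x; w=o["gripper_width"]*.092
for s in(1,-1):
    for d in (w/2,w/2+.019):
        p=proj("side",t+s*d*z);cv2.circle(g,tuple(int(v) for v in (p-[x0,y0]+.5)*6),3,(255,0,255),-1)
cv2.imwrite("pics/side3c.png",g)
E
```

```text
clock: 6.12
tcp_pos: [0.4917, 0.0747, 0.0759]
ee_rot: [[0.001, -0.62, 0.785], [0.0, 0.785, 0.62], [-1.0, -0.001, 0.001]]
contact_force: [0.7, 0.5, 0.7]
gripper_width: 0.753
6.125 [0.4917465  0.07471884 0.07586208] 38.284186209976106 [ 1.40793896e-03  3.22822322e-04 -9.99998957e-01] 0.7530232091240964 [0.74261973 0.47504538 0.71570651]
```

View pics/side3c.png

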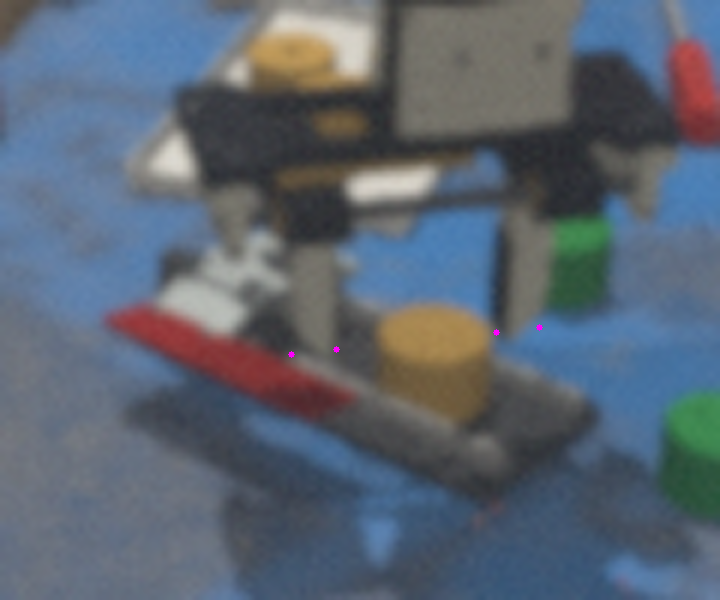

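Run:
```python
from h import *
o=manip.get_obs();z=o["ee_rot"][:,2];y=o["ee_rot"][:,1]
for s in(.095,-.095,.075,-.075):
  for yy in (-.037,0,.037):
    print(s,yy,[((proj("side",o["tcp_pos"]+s*z+yy*y+[0,0,h])-[205,130]+.5)*6).round().astype(int).tolist() for h in(.03,.052,.075)])
```

```text
0.095 -0.037 [[175, 227], [175, 180], [174, 129]]
0.095 0 [[192, 272], [191, 223], [191, 172]]
0.095 0.037 [[209, 319], [209, 270], [208, 217]]
-0.095 -0.037 [[612, 186], [616, 141], [621, 92]]
-0.095 0 [[641, 228], [646, 181], [652, 131]]
-0.095 0.037 [[673, 272], [679, 224], [685, 173]]
0.075 -0.037 [[223, 223], [223, 176], [223, 125]]
0.075 0 [[241, 267], [241, 219], [241, 167]]
0.075 0.037 [[260, 314], [260, 265], [261, 212]]
-0.075 -0.037 [[567, 190], [572, 145], [576, 95]]
-0.075 0 [[596, 232], [600, 185], [605, 135]]
-0.075 0.037 [[626, 277], [631, 229], [636, 178]]
```

Both fingertips are where intended: the bar finger is over the bar at nest (-68,70), and the pusher is about 4 mm behind the hub at nest (-123,0). Now I press down.

```bash
python3 -m creep '[{"tx":0,"ty":0,"tz":-0.04,"ax":0,"ay":0,"az":0,"gripper":0.52},{"tx":0,"ty":0,"tz":-0.04,"ax":0,"ay":0,"az":0,"gripper":0.52},{"tx":0,"ty":0,"tz":-0.03,"ax":0,"ay":0,"az":0,"gripper":0.52},{"tx":0,"ty":0,"tz":-0.03,"ax":0,"ay":0,"az":0,"gripper":0.52},{"tx":0,"ty":0,"tz":0,"ax":0,"ay":0,"az":0,"gripper":0.52},{"tx":0,"ty":0,"tz":0,"ax":0,"ay":0,"az":0,"gripper":0.52},{"tx":0,"ty":0,"tz":0,"ax":0,"ay":0,"az":0,"gripper":0.52}]'
cat > look.py <<'E'
import sys
from h import *
k=sys.argv[1]
o=manip.get_obs();z=o["ee_rot"][:,2];x=o["ee_rot"][:,0]
ex=np.array([.9721,-.2345]);ey=np.array([.2345,.9721]);nest=np.array([.5763,.018])
def N(p): return (np.array([ex,ey])@(p[:2]-nest)*1e3).round(1)
w=.0095+o["gripper_width"]*.046
print(o["clock"],o["tcp_pos"].round(4),"bar finger",N(o["tcp_pos"]+w*z),"pusher",N(o["tcp_pos"]-w*z),"tilt",x[:2].round(4),o["gripper_width"].round(3),"F",o["contact_force"].round(1),"M",o["torque"].round(2))
f=manip.grab_frame("side")[:,:,::-1].copy()
cv2.imwrite(f"pics/side{k}c.png",cv2.resize(f[130:230,205:325],None,fx=6,fy=6,interpolation=cv2.INTER_CUBIC))
E
python3 look.py 4
```

```text
clock: 7.05
tcp_pos: [0.4919, 0.075, 0.0403]
ee_rot: [[0.002, -0.62, 0.784], [0.001, 0.784, 0.62], [-1.0, -0.001, 0.002]]
contact_force: [-0.1, 0.3, 7.1]
gripper_width: 0.759Traceback (most recent call last):
  File "look.py", line 8, in <module>
    print(o["clock"],o["tcp_pos"].round(4),"bar finger",N(o["tcp_pos"]+w*z),"pusher",N(o["tcp_pos"]-w*z),"tilt",x[:2].round(4),o["gripper_width"].round(3),"F",o["contact_force"].round(1),"M",o["torque"].round(2))
                                                                                                                               ^^^^^^^^^^^^^^^^^^^^^^^^
AttributeError: 'float' object has no attribute 'round'
```

```bash
sed -i 's/o\["gripper_width"\].round(3)/round(o["gripper_width"],3)/' look.py; python3 look.py 4
```

```text
7.05 [0.4919 0.075  0.0403] bar finger [-68.   70.6] pusher [-122.9    0.6] tilt [0.0016 0.0005] 0.759 F [-0.1  0.3  7.1] M [ 0.03 -0.24 -0.03]
```

View pics/side4c.png

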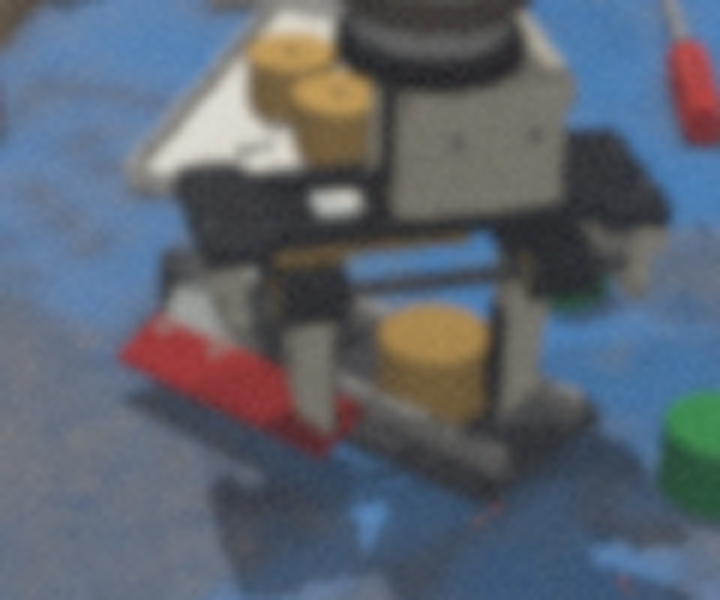

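The bar is pressed down (7 N, leaf open), with the bar finger at crop (315,420) and the pusher at (515,400) behind the hub. Next I slide along the loading direction.

```bash
python3 -m creep '[{"tx":0.024,"ty":-0.0058,"tz":0,"ax":0,"ay":0,"az":0,"gripper":0.52},{"tx":0.024,"ty":-0.0058,"tz":0,"ax":0,"ay":0,"az":0,"gripper":0.52},{"tx":0.024,"ty":-0.0058,"tz":0,"ax":0,"ay":0,"az":0,"gripper":0.52},{"tx":0.024,"ty":-0.0058,"tz":0,"ax":0,"ay":0,"az":0,"gripper":0.52},{"tx":0.024,"ty":-0.0058,"tz":0,"ax":0,"ay":0,"az":0,"gripper":0.52},{"tx":0.024,"ty":-0.0058,"tz":0,"ax":0,"ay":0,"az":0,"gripper":0.52},{"tx":0,"ty":0,"tz":0,"ax":0,"ay":0,"az":0,"gripper":0.52}]'
python3 look.py 5
```

```text
clock: 7.98
tcp_pos: [0.5271, 0.0674, 0.0399]
ee_rot: [[0.0, -0.621, 0.784], [0.002, 0.784, 0.621], [-1.0, 0.001, 0.001]]
contact_force: [-1.9, 1.5, 5.9]
gripper_width: 0.756
7.975 [0.5271 0.0674 0.0399] bar finger [-32.1  71.3] pusher [-86.7   1.6] tilt [0.     0.0015] 0.756 F [-1.9  1.5  5.9] M [0.56 0.03 0.06]
```

View pics/side5c.png

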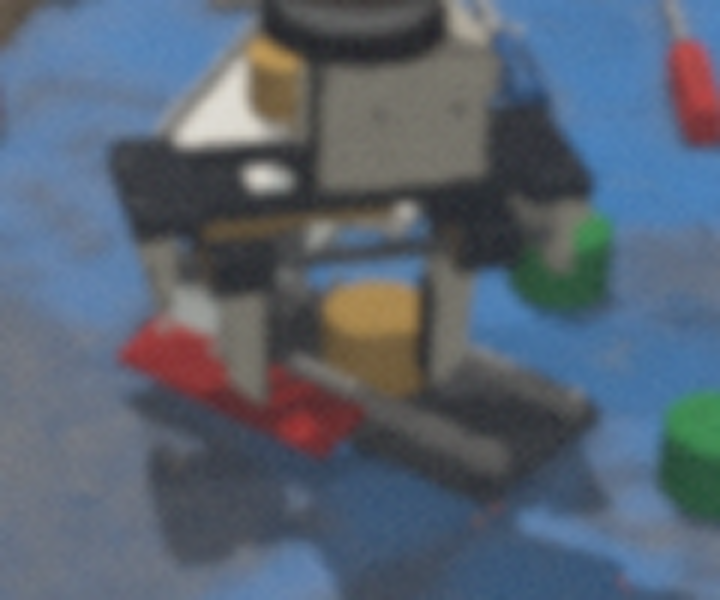

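```bash
python3 -m creep '[{"tx":0.024,"ty":-0.007,"tz":0,"ax":0,"ay":0,"az":0,"gripper":0.52},{"tx":0.024,"ty":-0.007,"tz":0,"ax":0,"ay":0,"az":0,"gripper":0.52},{"tx":0.024,"ty":-0.007,"tz":0,"ax":0,"ay":0,"az":0,"gripper":0.52},{"tx":0.024,"ty":-0.007,"tz":0,"ax":0,"ay":0,"az":0,"gripper":0.52},{"tx":0.024,"ty":-0.007,"tz":0,"ax":0,"ay":0,"az":0,"gripper":0.52},{"tx":0.024,"ty":-0.007,"tz":0,"ax":0,"ay":0,"az":0,"gripper":0.52},{"tx":0.012,"ty":-0.003,"tz":0,"ax":0,"ay":0,"az":0,"gripper":0.52},{"tx":0,"ty":0,"tz":0,"ax":0,"ay":0,"az":0,"gripper":0.52}]'
python3 look.py 6
```

```text
clock: 9.02
tcp_pos: [0.5656, 0.056, 0.0399]
ee_rot: [[-0.001, -0.621, 0.784], [0.001, 0.784, 0.621], [-1.0, 0.002, 0.0]]
contact_force: [-3.4, 1.7, 5.6]
gripper_width: 0.76
9.025 [0.5656 0.056  0.0399] bar finger [ 8.1 69.5] pusher [-46.7  -0.6] tilt [-0.0008  0.0013] 0.76 F [-3.4  1.7  5.6] M [0.62 0.19 0.08]
```

View pics/side6c.png

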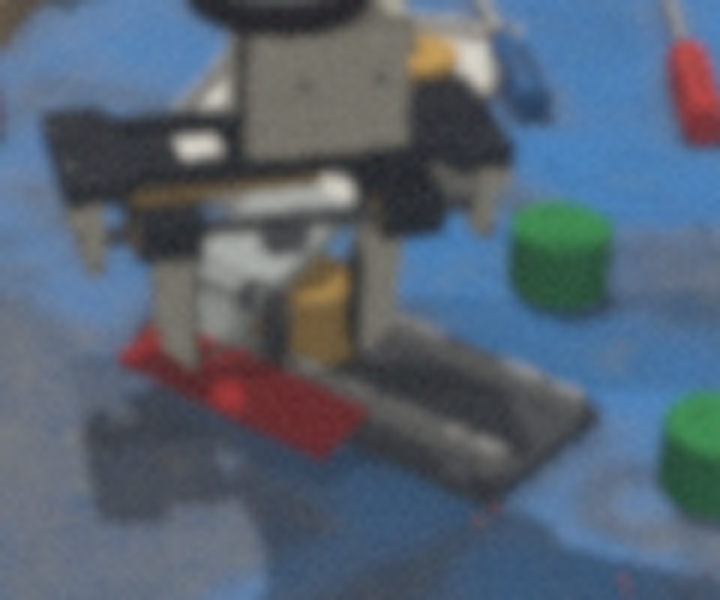

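The leaf is standing open and the hub (crop (320,310)) is going under it, about 8 mm short. I creep on and watch the force for the V-stop.

```bash
python3 -m creep '[{"tx":0.01,"ty":-0.0024,"tz":0,"ax":0,"ay":0,"az":0,"gripper":0.52},{"tx":0.01,"ty":-0.0024,"tz":0,"ax":0,"ay":0,"az":0,"gripper":0.52},{"tx":0.006,"ty":-0.0014,"tz":0,"ax":0,"ay":0,"az":0,"gripper":0.52},{"tx":0,"ty":0,"tz":0,"ax":0,"ay":0,"az":0,"gripper":0.52}]'
python3 look.py 7
```

```text
clock: 9.57
tcp_pos: [0.5717, 0.0546, 0.0398]
ee_rot: [[-0.001, -0.621, 0.784], [0.001, 0.784, 0.621], [-1.0, 0.002, -0.0]]
contact_force: [-2.9, 1.8, 5.4]
gripper_width: 0.761
9.575 [0.5717 0.0546 0.0398] bar finger [14.4 69.6] pusher [-40.5  -0.5] tilt [-0.0014  0.0013] 0.761 F [-2.9  1.8  5.4] M [0.71 0.31 0.1 ]
```

```bash
python3 -m creep '[{"tx":0.006,"ty":-0.0014,"tz":0,"ax":0,"ay":0,"az":0,"gripper":0.52},{"tx":0.004,"ty":-0.001,"tz":0,"ax":0,"ay":0,"az":0,"gripper":0.52},{"tx":0,"ty":0,"tz":0,"ax":0,"ay":0,"az":0,"gripper":0.52}]'
python3 look.py 8
```

```text
clock: 10.0
tcp_pos: [0.574, 0.0541, 0.0398]
ee_rot: [[-0.002, -0.621, 0.784], [0.001, 0.784, 0.621], [-1.0, 0.002, -0.001]]
contact_force: [-3.8, 3.2, 5.6]
gripper_width: 0.763
10.0 [0.574  0.0541 0.0398] bar finger [16.8 69.7] pusher [-38.2  -0.6] tilt [-0.0017  0.0013] 0.763 F [-3.8  3.2  5.6] M [0.71 0.47 0.09]
```

View pics/side8c.png

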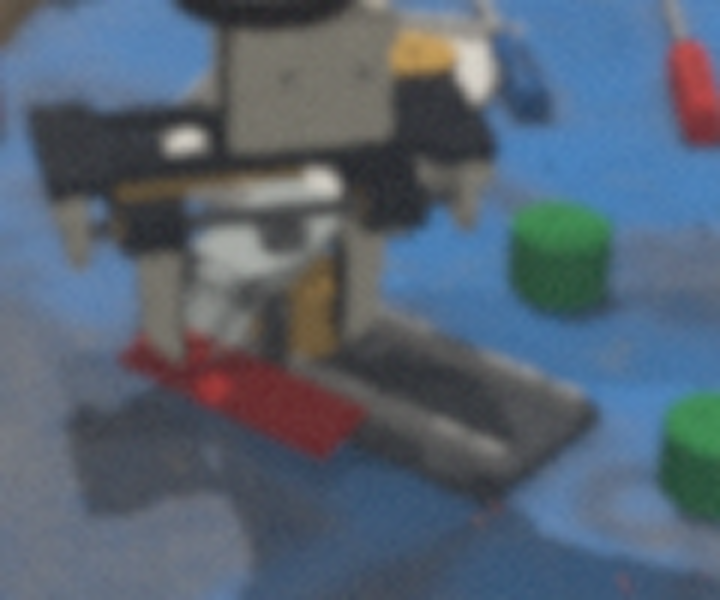

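```bash
python3 -m creep '[{"tx":0.004,"ty":-0.001,"tz":0,"ax":0,"ay":0,"az":0,"gripper":0.52},{"tx":0.004,"ty":-0.001,"tz":0,"ax":0,"ay":0,"az":0,"gripper":0.52},{"tx":0,"ty":0,"tz":0,"ax":0,"ay":0,"az":0,"gripper":0.52}]'
python3 look.py 9
```

```text
clock: 10.42
tcp_pos: [0.576, 0.0536, 0.0398]
ee_rot: [[-0.002, -0.621, 0.783], [0.001, 0.783, 0.621], [-1.0, 0.002, -0.001]]
contact_force: [-3.6, 2.5, 6.6]
gripper_width: 0.759
10.425 [0.576  0.0536 0.0398] bar finger [18.7 69.5] pusher [-36.   -0.5] tilt [-0.0018  0.0013] 0.759 F [-3.6  2.5  6.6] M [0.7  0.48 0.09]
```

```bash
python3 -m creep '[{"tx":0.004,"ty":-0.001,"tz":0,"ax":0,"ay":0,"az":0,"gripper":0.52},{"tx":0.004,"ty":-0.001,"tz":0,"ax":0,"ay":0,"az":0,"gripper":0.52},{"tx":0,"ty":0,"tz":0,"ax":0,"ay":0,"az":0,"gripper":0.52}]'
python3 look.py 10
```

```text
clock: 10.85
tcp_pos: [0.5764, 0.0535, 0.0396]
ee_rot: [[-0.005, -0.621, 0.784], [0.001, 0.784, 0.621], [-1.0, 0.004, -0.003]]
contact_force: [-7.2, 4.2, 9.0]
gripper_width: 0.76
10.85 [0.5764 0.0535 0.0396] bar finger [19.2 69.5] pusher [-35.6  -0.5] tilt [-0.0047  0.0014] 0.76 F [-7.2  4.2  9. ] M [ 0.87  1.23 -0.09]
```

```bash
python3 -m creep '[{"tx":0.006,"ty":-0.0014,"tz":0,"ax":0,"ay":0,"az":0,"gripper":0.52},{"tx":0,"ty":0,"tz":0,"ax":0,"ay":0,"az":0,"gripper":0.52},{"tx":0,"ty":0,"tz":0,"ax":0,"ay":0,"az":0,"gripper":0.52}]'
python3 look.py 11
```

```text
clock: 11.28
tcp_pos: [0.5769, 0.0536, 0.0394]
ee_rot: [[-0.006, -0.621, 0.784], [0.002, 0.784, 0.621], [-1.0, 0.005, -0.004]]
contact_force: [-9.0, 5.0, 10.7]
gripper_width: 0.762
11.275 [0.5769 0.0536 0.0394] bar finger [19.7 69.8] pusher [-35.2  -0.3] tilt [-0.0065  0.0016] 0.762 F [-9.   5.  10.7] M [ 1.04  1.7  -0.31]
```

View pics/side11c.png

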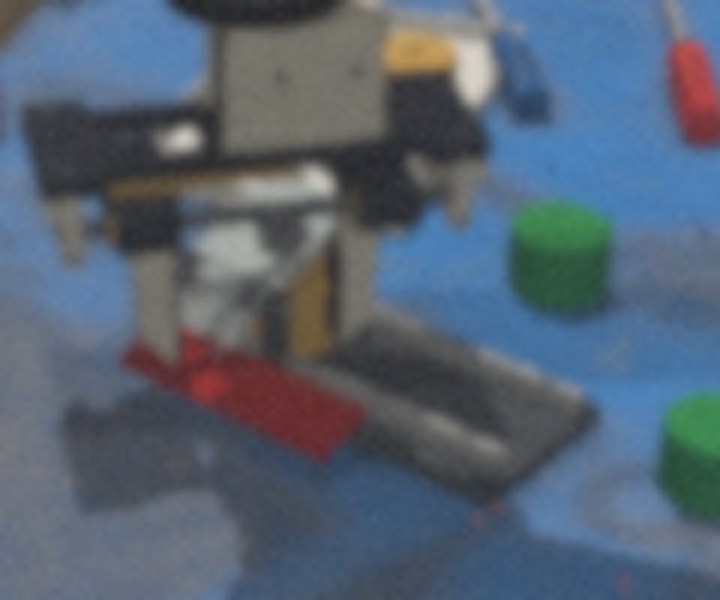

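The pusher stalled against a firm stop at nest x about -35. Force rises to 10 N, and the yaw moment puts it on the pusher finger, so the hub is home. I back off a few mm with the bar still down, then let the bar up.

```bash
python3 -m creep '[{"tx":-0.015,"ty":0.0035,"tz":0,"ax":0,"ay":0,"az":0,"gripper":0.52},{"tx":-0.015,"ty":0.0035,"tz":0,"ax":0,"ay":0,"az":0,"gripper":0.52},{"tx":-0.006,"ty":0.0014,"tz":0,"ax":0,"ay":0,"az":0,"gripper":0.52},{"tx":0,"ty":0,"tz":0,"ax":0,"ay":0,"az":0,"gripper":0.52}]'
python3 look.py 12
```

```text
clock: 11.82
tcp_pos: [0.5731, 0.0536, 0.0408]
ee_rot: [[0.003, -0.62, 0.784], [0.001, 0.784, 0.62], [-1.0, -0.001, 0.003]]
contact_force: [2.2, 2.6, 5.1]
gripper_width: 0.758
11.825 [0.5731 0.0536 0.0408] bar finger [15.9 68.7] pusher [-38.9  -1.1] tilt [0.0032 0.0007] 0.758 F [2.2 2.6 5.1] M [ 0.62 -0.99  0.02]
```

View pics/side12c.png

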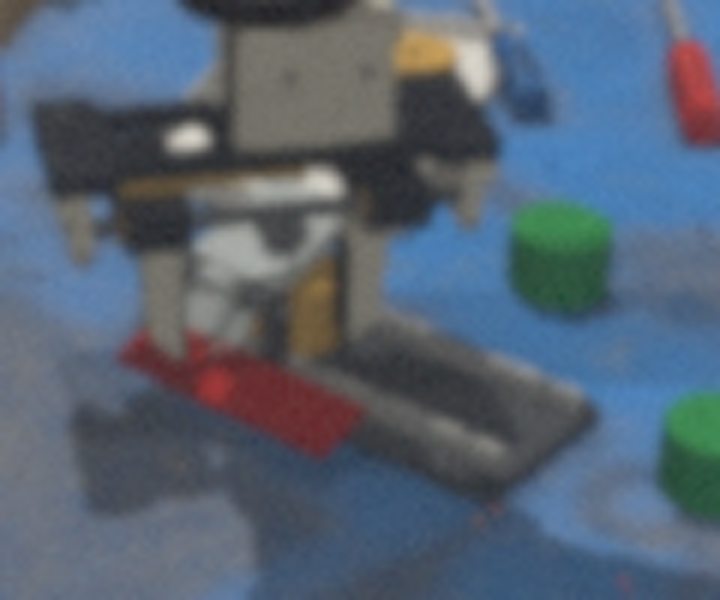

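```bash
python3 -m creep '[{"tx":0,"ty":0,"tz":0.01,"ax":0,"ay":0,"az":0,"gripper":0.52},{"tx":0,"ty":0,"tz":0.01,"ax":0,"ay":0,"az":0,"gripper":0.52},{"tx":0,"ty":0,"tz":0.01,"ax":0,"ay":0,"az":0,"gripper":0.52},{"tx":0,"ty":0,"tz":0.01,"ax":0,"ay":0,"az":0,"gripper":0.52},{"tx":0,"ty":0,"tz":0.02,"ax":0,"ay":0,"az":0,"gripper":0.52},{"tx":0,"ty":0,"tz":0.02,"ax":0,"ay":0,"az":0,"gripper":0.52},{"tx":0,"ty":0,"tz":0,"ax":0,"ay":0,"az":0,"gripper":0.52}]'
python3 look.py 13
```

```text
clock: 12.75
tcp_pos: [0.5716, 0.053, 0.0603]
ee_rot: [[0.0, -0.62, 0.785], [-0.0, 0.785, 0.62], [-1.0, -0.0, 0.0]]
contact_force: [0.3, -1.0, 0.4]
gripper_width: 0.761
12.75 [0.5716 0.053  0.0603] bar finger [14.7 67.9] pusher [-40.2  -2.1] tilt [ 0.0003 -0.    ] 0.761 F [ 0.3 -1.   0.4] M [-0.02 -0.18 -0.02]
```

View pics/side13c.png

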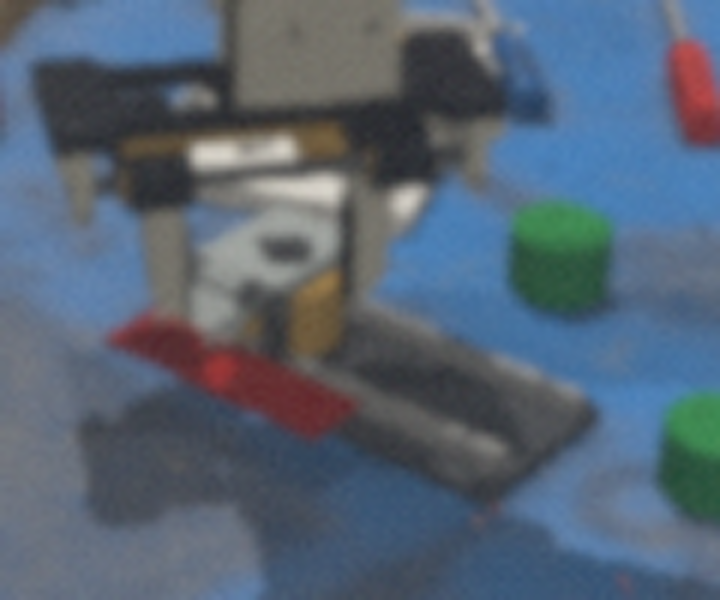

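The force is zero, the bar is up to level, and the leaf lies on the hub. I retreat up and back towards the robot's right for a clear check.

```bash
python3 -m creep '[{"tx":0,"ty":0,"tz":0.06,"ax":0,"ay":0,"az":0,"gripper":0.52},{"tx":0,"ty":0,"tz":0.15,"ax":0,"ay":0,"az":0,"gripper":0.52},{"tx":0,"ty":0,"tz":0.2,"ax":0,"ay":0,"az":0,"gripper":0.52},{"tx":0,"ty":-0.1,"tz":0.2,"ax":0,"ay":0,"az":0,"gripper":0.52},{"tx":0,"ty":-0.2,"tz":0.1,"ax":0,"ay":0,"az":0,"gripper":0.52},{"tx":0,"ty":-0.2,"tz":0,"ax":0,"ay":0,"az":0,"gripper":0.52},{"tx":0,"ty":-0.2,"tz":0,"ax":0,"ay":0,"az":0,"gripper":0.52},{"tx":0,"ty":-0.2,"tz":0,"ax":0,"ay":0,"az":0,"gripper":0.52},{"tx":0,"ty":-0.2,"tz":0,"ax":0,"ay":0,"az":0,"gripper":0.52},{"tx":0,"ty":0,"tz":0,"ax":0,"ay":0,"az":0,"gripper":0.52}]'
python3 look.py 14
python3 - <<'E'
from h import *
f=manip.grab_frame("top")[:,:,::-1]; cv2.imwrite("pics/top14.png",f)
cv2.imwrite("pics/top14c.png",cv2.resize(f[145:235,215:315],None,fx=6,fy=6,interpolation=cv2.INTER_CUBIC))
E
```

```text
clock: 14.05
tcp_pos: [0.5701, -0.2281, 0.2381]
ee_rot: [[-0.0, -0.614, 0.79], [-0.003, 0.79, 0.614], [-1.0, -0.002, -0.002]]
contact_force: [-0.8, 0.6, 0.3]
gripper_width: 0.758
14.05 [ 0.5701 -0.2281  0.2381] bar finger [  79.3 -206. ] pusher [  24.  -275.4] tilt [-0.0003 -0.0027] 0.758 F [-0.8  0.6  0.3] M [ 0.08 -0.17  0.01]
```

View pics/side14c.png

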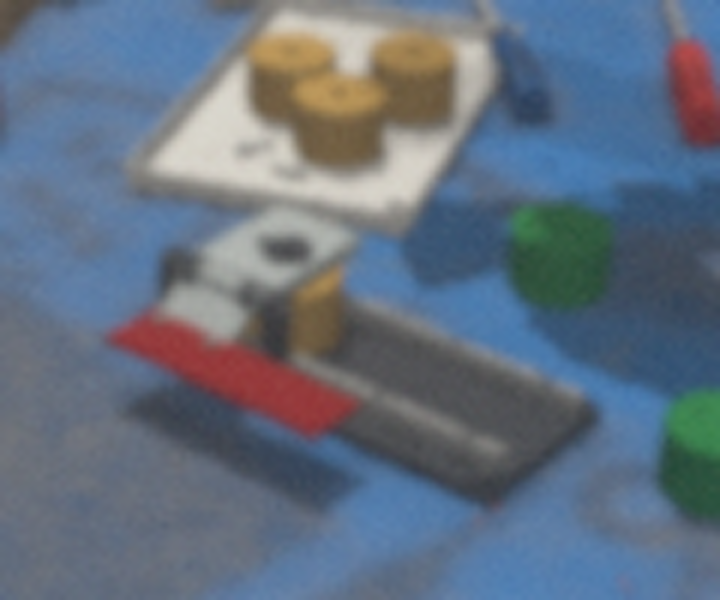

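View pics/top14c.png

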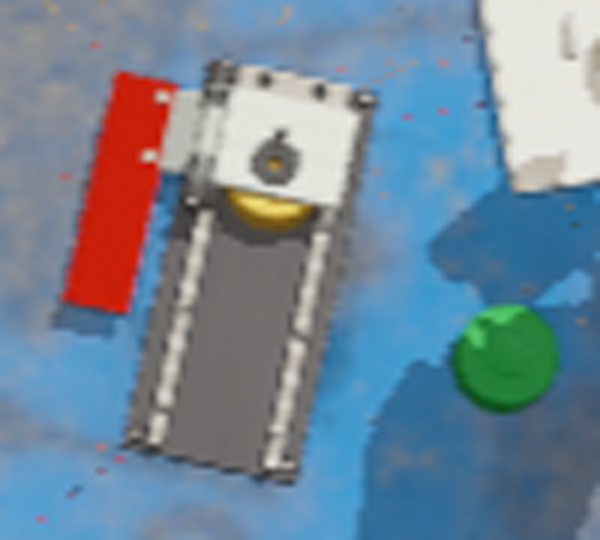

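The leaf is level on the hub, with the rear arc of the hub showing at crop (268,208) in the top view. The tray and green hubs are unmoved. I compare the visible arc with the expected home position, relative to the initial picture.

Run:
```python
from h import *
f=cv2.imread("pics/top14.png");f0=cv2.imread("pics/top0.png")
c=blob(f,(15,80,70),(34,255,255),(245,170,275,190))[:,0,:]
ex=np.array([.9721,-.2345]);ey=np.array([.2345,.9721]);nest=np.array([.5763,.018])
P=np.array([ray("top",p,.042)[:2] for p in c.astype(float)]);N=(P-nest)@np.array([ex,ey]).T*1e3
print("visible arc nest x range",N[:,0].min(),N[:,0].max(),"y",N[:,1].min(),N[:,1].max())
c0=blob(f0,(15,80,70),(34,255,255),(240,185,270,215))[:,0,:]
P=np.array([ray("top",p,.042)[:2] for p in c0.astype(float)]);M=(P-nest)@np.array([ex,ey]).T*1e3
print("start hub x",M[:,0].min(),M[:,0].max(),"y",M[:,1].min(),M[:,1].max())
for x in(-25,): print(proj("top",np.r_[nest+ex*x/1e3,.042]),proj("top",np.r_[nest-ex*.015,.054]))
# bar rects
for g in(f0,f):
    b=blob(g,(0,150,90),(8,255,255),(215,145,250,205));print(cv2.minAreaRect(b))
# bystanders: image difference
d=cv2.absdiff(cv2.GaussianBlur(f,(3,3),0),cv2.GaussianBlur(f0,(3,3),0)).max(2)
for nm,(u,v,r) in dict(tape=(136,164,14),file=(137,227,45),d=(335,148,30)).items():
    print(nm,(d[v-r//2:v+r//2,u-r:u+r]>40).sum())
```

```text
visible arc nest x range -30.171512742338685 -13.25519946191767 y -23.97349078462384 20.362624260681805
start hub x -110.22260049054857 -57.25291608647395 y -26.015820399628197 23.545783890528693
[258.09056177 181.01256664] [258.92715393 176.84493004]
((233.8876190185547, 175.82022094726562), (10.643349647521973, 39.12555694580078), 12.994616508483887)
((234.7283477783203, 176.5496368408203), (10.23910903930664, 38.917110443115234), 12.264774322509766)
tape 0
file 0
d 461
```

View pics/top14.png

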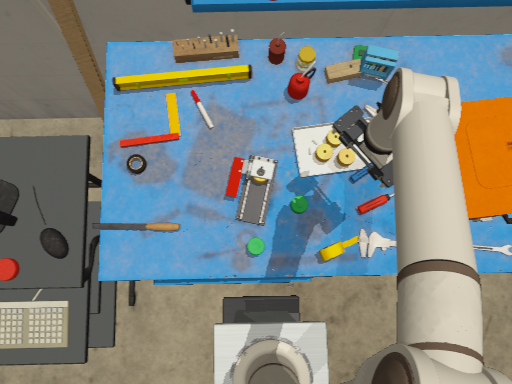

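Tape, file and tray hubs are unmoved; the tray difference is only the arm and its shadow. The rear-arc estimate (centre at nest x about -4) is coarse, because the hub's side is visible in it and one pixel is 2.6 mm. I measure against the jig in both views.

Run:
```python
from h import *
f=np.mean([manip.grab_frame("side")[:,:,::-1].astype(float) for _ in range(4)],axis=0).astype(np.uint8)
t=np.mean([manip.grab_frame("top")[:,:,::-1].astype(float) for _ in range(2)],axis=0).astype(np.uint8)
cv2.imwrite("pics/side15.png",f);cv2.imwrite("pics/top15.png",t)
ex=np.array([.9721,-.2345]);ey=np.array([.2345,.9721]);nest=np.array([.5763,.018])
def W(x,y,z): return np.r_[nest+ex*x/1e3+ey*y/1e3,z/1e3]
th=np.linspace(0,2*np.pi,120)
def draw(n,img,x0,y0,w,h,k,hx):
    g=cv2.resize(img[y0:y0+h,x0:x0+w],None,fx=k,fy=k,interpolation=cv2.INTER_CUBIC)
    T=lambda p:tuple(int(v) for v in (proj(n,p)-[x0,y0]+.5)*k)
    for z in(8,42):
        for a in th: cv2.circle(g,T(W(hx+25*np.cos(a),25*np.sin(a),z)),1,(255,0,255),-1)
    for x,y,z in[(-145,45,8),(-145,-43,8),(55,-43,8),(55,45,8),(-15,-34,54),(33,-34,54),(-142,26,20),(-142,-26,20)]:
        cv2.circle(g,T(W(x,y,z)),3,(0,255,0),-1)
    return g
cv2.imwrite("pics/side15c.png",draw("side",f,225,155,85,65,9,0))
cv2.imwrite("pics/top15c.png",draw("top",t,230,150,55,80,7,0))
```

```text
(no output)
```

View pics/side15c.png

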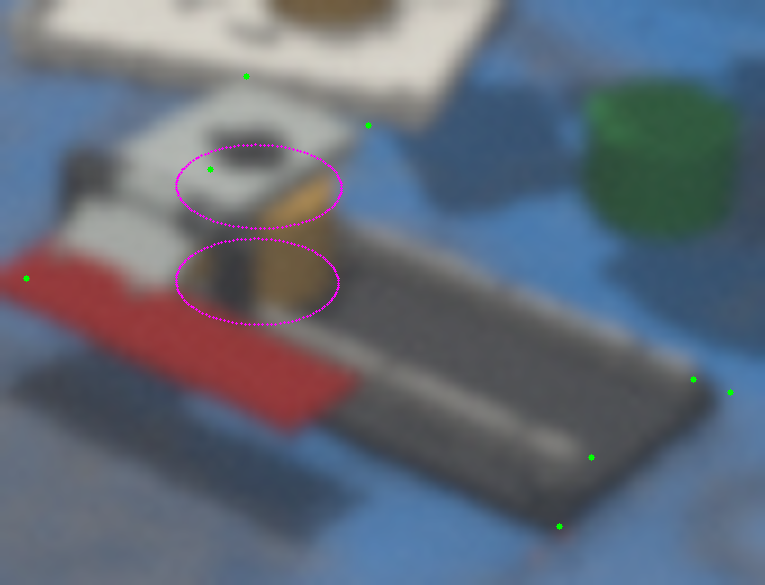

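View pics/top15c.png

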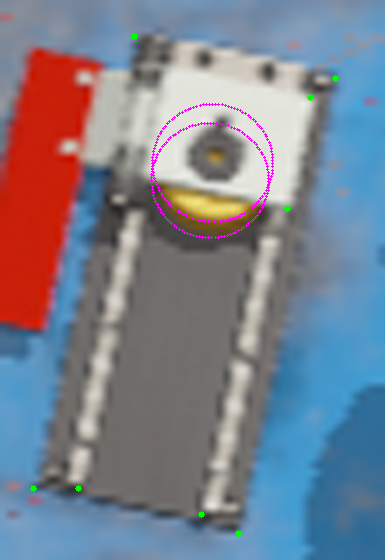

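The projected home cylinder fits the hub in both views to about 1 mm: side right edge near 336-341, top rear edge near 237. The jig corners in those views show similar offsets. The hub is home, so I hand in.

Run:
```python
from plant import manip
o=manip.get_obs();print(o["clock"],o["contact_force"]);manip.hand_in()
```

```text
14.45 [-0.42422098 -0.49616378  0.50945525]
the job is handed in; nothing more can be done
```

The hub is loaded and the job is handed in at 14.45 s of the 40 s allowed; `hand_in` gave no verdict.

**What I did:** One fingertip pressed the red thumb bar down (5–7 N) while the hub was still in front of the leaf. With the bar held down, the other fingertip slid the hub along the bed about 80 mm, until it stalled at 9–10 N of horizontal force. I backed off about 4 mm, let the bar up, and moved the arm clear.

**Last checks:**
- **Leaf:** it lies level on the hub in the pictures, and the bar is back up to level. I had no reading of the leaf angle or of its force on the hub.
- **Hub position:** a cylinder drawn at the home position fits the hub in both views to about 1–2 mm. That is as fine as the calibration allows.
- **Disagreement:** a coarser estimate from the hub's visible rear arc put it about 4 mm short. I put that down to the hub's side face showing in that view. The pusher's stall point came out about 3 mm the other way.
- **Bystanders:** the tape and file showed no change. The tray hubs look unmoved; the only differences there came from the arm and its shadow. The green look-alikes were not touched.
- **Robot:** it touches nothing, with a residual force reading under 1 N.

**Along the way:** the first approach turned joint 7 right up to its limit (−2.567 against −2.57), so I turned the gripper half a turn the other way before descending.

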